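Post a spent flat battery through the collection box's sprung flap

TASK

Post the spent flat-pack battery, upright as it stands, through the sprung flap in the lid of the used-battery collection box, pressing it gently and without forcing anything until it is right inside and the flap has closed behind it. The lid plate lies loosely on the box and may have shifted, so feel for its mouth. Leave the other things on the bench where they are.

Things in the scene. Friction and masses are not known exactly. Their poses are not given: they have to be found in the camera images.
- pack_center (a point): Centre (half-way up) of the flat-pack battery: a loose rectangular grey block with a paper band and two flat brass strips on top, 22 mm (its x) by 62 mm (its y) by 67 mm tall (its z, up), about 160 g. It starts standing upright on the bench, so its top is 33.5 mm above this point. Half a turn about z makes no difference.
- box: Used-battery collection box, fixed to the bench: grey plastic tub 180 mm (its x) by 210 mm (its y), inner floor 4 mm above the bench. Origin: centre of its underside, z up. A loose lid plate (172 x 180 mm, 6 mm thick) lies in its top; lips round the box's edge stand 2 mm above the plate.
- box_top (a point): Point over the box's centre, at the lid plate's upper face, 124 mm above the bench (axes as the box's). The plate's mouth is 28 mm (x) by 65.5 mm (y), square-edged, centred here in x; in y the plate lies anywhere up to 10 mm to either side of this point, not measured; it is held by friction (pushes below 80 N do not shift it). Plate and flap take up to 30 N.
- box_edge (a point): Middle of the box's -x edge, 124 mm above the bench: the side where the flap is hinged. A battery that is off the mouth lands on the plate, which lies on foam and gives 1 mm per 6 N, 6 mm at most; one that is in the mouth meets the flap 9 mm lower. A battery half-way in is pinched between flap and a guide wall that runs 40 mm down from the mouth's +x edge, and may stay there when let go.
- flap (a joint): Angle of the black sprung flap under the mouth: 0 closed (level), 1.5 rad hanging down. Axis along y, 4 mm behind the mouth's -x edge, 9 mm below the plate's upper face; 32 mm long, so a battery drops free once its top is 41 mm below that face. Spring 0.06 N m closed, 0.10 open: pushing down at the mouth's middle takes about 8 N at first, more near the hinge.
- dcell: Bystander: a round steel-cased battery standing upright, 33 mm across, 61 mm tall. Origin at the centre of its underside.
- potato: Bystander: a potato standing on end with two thin metal rods in its top, 62 mm across, 98 mm tall with the rods. Origin at its underside.
- beaker: Bystander: an empty glass beaker, 70 mm across, 90 mm tall. Origin at the centre of its underside.
- dispenser: Bystander: a red tape dispenser, 110 x 45 mm, 75 mm tall. Origin at the centre of its underside.
Things that resemble listed ones, but are neither listed nor needed, are in the scene too. Of the things shaped like the part that bears pack_center, the grey one is meant.

How it is judged:
By the outcome, as a careful person would: the job done as asked, in the order asked, and still so for the second after the job is handed in, with the robot touching nothing.
It also fails if it takes over 64 s, if anything falls off the work surface, if the arm or the gripper's body presses on something with over 40 N, if the wrist force passes 120 N, or if a joint passes its speed limit or range.

ROBOT

A 7-joint arm with a two-finger parallel gripper is mounted at the origin on the work surface. World frame = base frame: x ahead of the robot, y to its left, z up, the work surface at z = 0. Lengths are in m, angles in rad, forces in N, time in s.
With the tool pointing down it reaches from about 0.35 to 0.9 m from the base axis. Payload 19.9 kg.
Tool frame: the origin (TCP) lies at the very end of the fingers, on their centre line; the grasp point (between the pads) lies 19 mm behind it; y points along the fingers, z is the direction in which the jaws open and shut, and the axes are right-handed (so a half turn about y gives the same grasp; the last joint's range is limited). The gripper opens to 94 mm and grips with 3 to 60 N. Pads are 16 mm wide; open, the fingers measure 119 mm over their backs; the gripper's body (75 mm by 177 mm) begins 78 mm behind the grasp point.
Start: joints at [1.183, 0.417, -0.01, 1.614, 0.005, 1.111, -0.053], TCP at [0.212, -0.588, 0.205] pointing down, gripper open.
Joint ranges: [-2.81, 2.81], [-0.39, 2.02], [-1.27, 1.25], [0.06, 2.57], [-1.19, 4.33], [0.19, 2], [-2.82, 2.82]. Speed limits (rad/s): [1.89, 1.89, 2.39, 2.39, 3.01, 3.01, 3.01].

INTERFACE

Orientations are given as a rotation vector (axis times angle).
In Python, from plant import bot, optics, job_done gives the robot as it stands.
- The arm moves only by the shell command python3 -m pendant 'ROWS'. ROWS is JSON, a list of rows, each a list of 3 entries, a list of its own where there are three numbers: the shift along the tool's x, y, z in mm, then the turn, a rotation vector about the tool's x, y, z in rad, then the finger opening in mm, from 0 to 94. In form: [[[tx, ty, tz], [ax, ay, az], grip], ...]. A call has 1 to 12 rows; each row shifts and turns the commanded pose from where the row before left it, along the tool's axes as they then stand; what a row does not reach is not made up. A row lasts 1/12 s, in which the tool goes at most 41.7 mm and 7.16 degrees, less where a joint would pass 70% of its speed; a pose out of reach is approached as far as the arm can. A call is refused whole if a number of a shift passes 41.7 or a number of a turn 0.125, either way. A call with a gripper value outside its range is refused whole. The fingers move at their own pace and stop on an object; the grip force is fixed at half the most. Time passes only in rows, so rows that do not move let the fingers close. It gives the time, the measured TCP pose, the force and the opening at its end, in the units of the state.
- bot.sense(): the state, without advancing time (a new reading comes with each control period).
- optics.snapshot(name): name is "side" or "top"; returns (picture, depth): 480x640x3 uint8, blue, green, red; 480x640 float32, m along the optical axis (not along the pixel's ray), 0 where there is no reading.
- optics.calibration(name): a dict with "camera_matrix" (3x3 intrinsics, pixels), "T" (4x4, takes a point from camera to world coordinates). Camera axes: x right, y down, z forward; pixel columns grow to the right and rows downward; lengths in m; the calibration is good to about 2 mm. A picture is of the moment at which its call begins. calibration takes no time and is no camera call.
- job_done(): hands the job in, once; it reports no verdict.
The state is a dict: "clock": time; "joint_pos": joint angles; "joint_vel": joint speeds; "joint_torque": joint torques, N m; "tool_pos": TCP position; "ee_rot": TCP orientation; "contact_force": force on the tool from outside, world axes, zero at the start; "ft_torque": the same for the moment, N m; "finger_gap": finger opening in m.
Only numpy, scipy, OpenCV 4.12 (cv2) and the standard library are available. Lean on these libraries where they do the work, as an engineer would, in place of code of your own. Each camera call takes 0.05 s, during which the arm holds its last target.

## Working session

There is one attempt and no reset: what is moved stays moved. The work goes in short steps, Python scripts to look and compute and a shell command to move; the robot and the scene stay as the last step left them, time stands still between calls to the robot, and variables do not carry over. Pictures are saved under pics/ and viewed, and the job is handed in when it is done.

```bash
ls; mkdir -p pics; python3 - <<'E'
from plant import bot, optics
import cv2,numpy as np
s=bot.sense()
for k,v in s.items(): print(k,np.round(v,4))
for n in("side","top"):
    p,d=optics.snapshot(n); cv2.imwrite(f"pics/{n}0.png",p); np.save(f"pics/{n}0.npy",d)
    c=optics.calibration(n); print(n,np.round(c["camera_matrix"],2).tolist(),np.round(c["T"],4).tolist())
E
```

```text
pics
clock 0.0
joint_pos [ 1.1835  0.418  -0.0103  1.6142  0.0047  1.1107 -0.053 ]
joint_vel [-0.0001 -0.0006  0.0015 -0.     -0.0005 -0.0014  0.0006]
joint_torque [-9.00000e-04 -8.51259e+01  6.38300e-01 -4.26004e+01 -4.88000e-02
  1.85000e-02  0.00000e+00]
tool_pos [ 0.2117 -0.5877  0.2048]
ee_rot [-0.3555  2.0349 -2.0324]
contact_force [ 0.0209 -0.8521 -0.8756]
ft_torque [0.0184 0.0016 0.0169]
finger_gap 0.0939
side [[531.31, 0.0, 324.33], [0.0, 531.31, 235.52], [0.0, 0.0, 1.0]] [[-0.915, -0.2919, 0.2786, 0.2001], [-0.4034, 0.6764, -0.6163, 0.6412], [-0.0085, -0.6762, -0.7366, 0.9518], [0.0, 0.0, 0.0, 1.0]]
top [[479.85, 0.0, 322.28], [0.0, 479.85, 251.89], [0.0, 0.0, 1.0]] [[0.0043, -0.9983, 0.0583, 0.4323], [-0.9999, -0.0036, 0.0119, -0.0919], [-0.0117, -0.0584, -0.9982, 1.2735], [0.0, 0.0, 0.0, 1.0]]
```

View pics/top0.png

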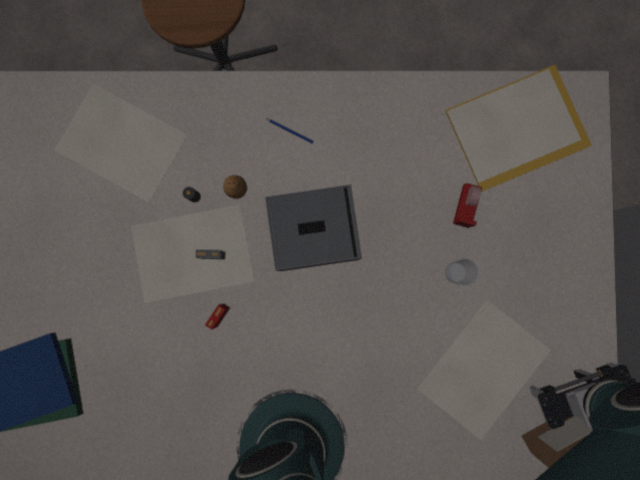

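View pics/side0.png

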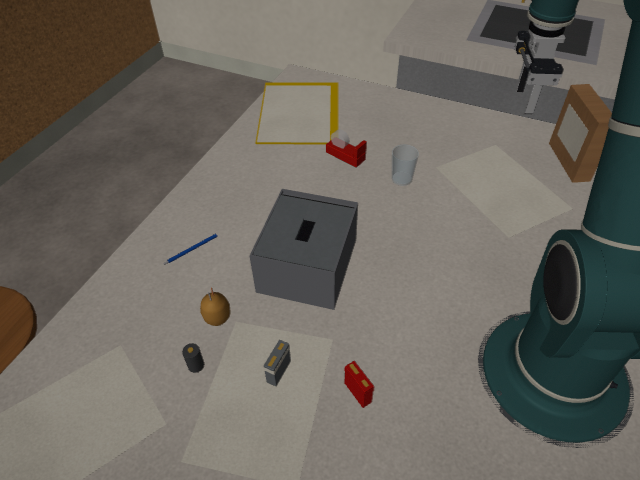

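```bash
python3 - <<'E'
import cv2,numpy as np
p=cv2.imread("pics/top0.png")
g=lambda a:np.clip(255*(a/255.)**.5,0,255).astype(np.uint8)
cv2.imwrite("pics/topz.png",cv2.resize(g(p[175:285,180:370]),None,fx=4.2,fy=4.2,interpolation=cv2.INTER_CUBIC))
p=cv2.imread("pics/side0.png")
cv2.imwrite("pics/sidez.png",cv2.resize(g(p[180:400,240:370]),None,fx=2.7,fy=2.7,interpolation=cv2.INTER_CUBIC))
E
```

```text
(no output)
```

View pics/topz.png

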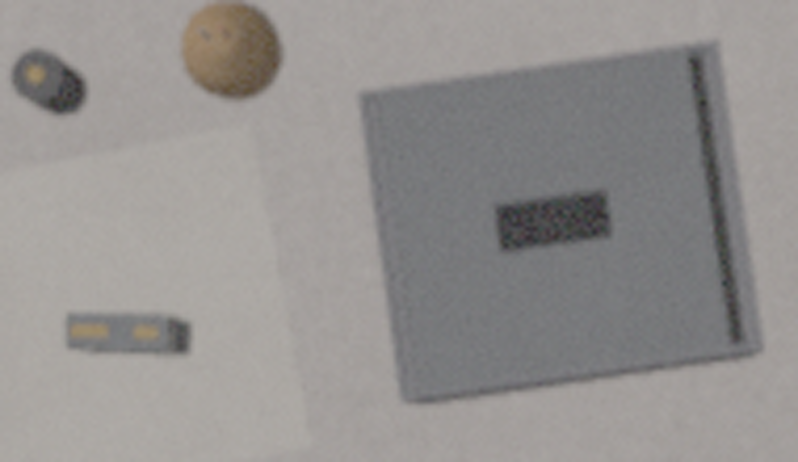

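View pics/sidez.png

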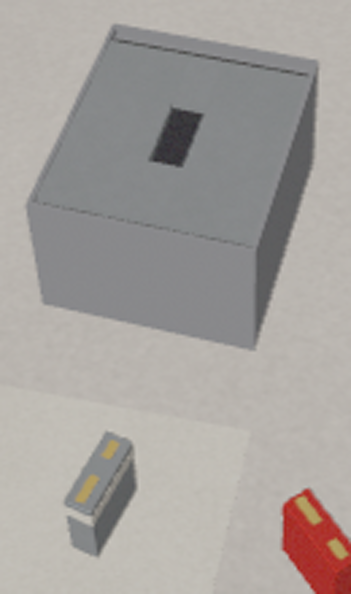

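```bash
cat > h.py <<'E'
import cv2,numpy as np
from plant import bot,optics
def ray(n,uv,z):
    c=optics.calibration(n);K=c["camera_matrix"];T=c["T"]
    uv=np.atleast_2d(uv).astype(float)
    d=np.c_[(uv-[K[0,2],K[1,2]])/[K[0,0],K[1,1]],np.ones(len(uv))]@T[:3,:3].T
    o=T[:3,3]; return o+d*((z-o[2])/d[:,2])[:,None]
def proj(n,P):
    c=optics.calibration(n);K=c["camera_matrix"];T=c["T"]
    q=(np.atleast_2d(P)-T[:3,3])@T[:3,:3]; q=q@K.T; return q[:,:2]/q[:,2:]
def rect(P):  # min area rect of Nx2 metre points
    (c,s,a)=cv2.minAreaRect((np.asarray(P)[:,:2]*1000).astype(np.float32)); return np.round(c,1),np.round(s,1),round(a,1)
E
python3 - <<'E'
from h import *
for n in("top","side"):
    p=cv2.imread(f"pics/{n}0.png"); 
    g=cv2.GaussianBlur(p,(0,0),1.0).astype(float)
    v=g.max(2)
    roi={"top":(215,240,290,335),"side":(212,246,288,322)}[n]
    r0,r1,c0,c1=roi
    lid=np.median(v[r0:r1,c0:c1]); mn=np.percentile(v[r0:r1,c0:c1],3)
    m=np.zeros(v.shape,np.uint8); m[r0:r1,c0:c1]=v[r0:r1,c0:c1]<(lid+mn)/2
    S=8
    up=cv2.resize(v[r0:r1,c0:c1],None,fx=S,fy=S,interpolation=cv2.INTER_CUBIC)
    mu=(up<(lid+mn)/2).astype(np.uint8)
    cs,_=cv2.findContours(mu,cv2.RETR_EXTERNAL,cv2.CHAIN_APPROX_NONE)
    c=max(cs,key=cv2.contourArea)[:,0]; uv=(c+.5)/S-.5+[c0,r0]
    print(n,lid,mn,uv.min(0),uv.max(0))
    print(" mouth",rect(ray(n,uv,.124)), cv2.minAreaRect(uv.astype(np.float32)))
E
python3 - <<'E'
from h import *
p=cv2.imread("pics/top0.png"); h=cv2.cvtColor(cv2.GaussianBlur(p,(0,0),.7),cv2.COLOR_BGR2HSV)
print("gray col profile\n",h[254,190:232,2],"\n",h[244:266,205,2], "\nsat",h[254,190:232,1])
print(h[228,258:275,2],h[228,340:368,2]);print(h[180:198,310,2],h[258:278,310,2])
E
```

```text
top 59.0 19.0 [297.6875 220.1875] [324.6875 234.1875]
 mouth (array([559. , -51.3]), array([27.4, 65.1]), 8.4) ((311.22650146484375, 227.15635681152344), (11.308358192443848, 27.030193328857422), 81.80574035644531)
side 73.0 14.0 [295.4375 219.8125] [314.1875 241.0625]
 mouth (array([557.2, -48.9]), array([27.2, 59.7]), 8.5) ((304.93896484375, 230.43008422851562), (12.25551986694336, 22.75262451171875), 22.30620574951172)
gray col profile
 [116 115 114 114 108  93  79  81  85  86  87  87  87  87  84  76  63  61
  61  61  60  69  82  89  90  90  87  76  63  55  45  38  31  32  45  75
 104 115 117 116 115 116] 
 [115 115 115 114 109  92  71  62  69  75  76  68  60  59  68  94 111 116
 117 117 117 116] 
sat [ 24  24  25  25  21  22  48  94 111 110 108 111 111 108 100  70  16  13
  13  13   4  48  93 115 116 116 106  70  20   5   6  13   0   8   6  20
  25  24  26  26  22  22]
[106 107 106 106 108 108 106 105 103 101  95  80  65  60  62  62  58] [ 59  58  60  60  60  60  60  59  55  45  28  22  32  48  60  64  68  81
  98 104 104 103 103 103 103 103 102 102]
[108 108 107 106 106 107 107 108 107  99  81  64  59  60  60  59  60  60] [ 61  60  60  59  60  61  58  51  56  80  99 104 105 106 107 106 106 106
 106 106]
```

```bash
python3 - <<'E'
from h import *
g=lambda a:np.clip(255*(a/255.)**.5,0,255).astype(np.uint8)
p=cv2.imread("pics/top0.png");q=cv2.imread("pics/side0.png")
a=cv2.resize(g(p[240:270,188:233]),(720,480),interpolation=cv2.INTER_NEAREST)
cv2.imwrite("pics/tp.png",a)
b=cv2.resize(g(q[335:390,255:300]),(450,550),interpolation=cv2.INTER_NEAREST)
cv2.imwrite("pics/sp.png",b)
E
```

```text
(no output)
```

View pics/tp.png

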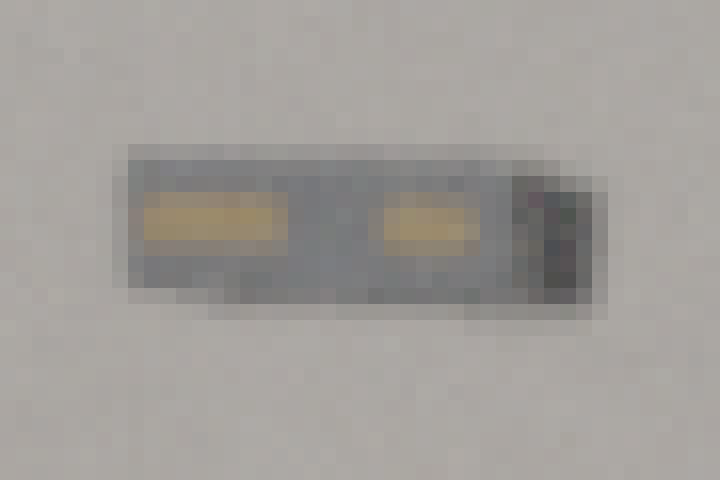

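View pics/sp.png

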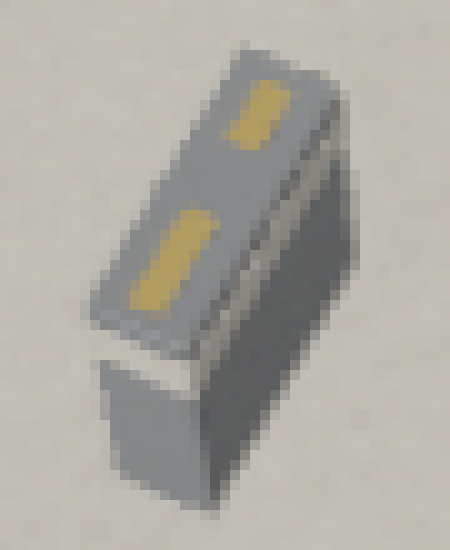

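```bash
python3 - <<'E'
from h import *
uv=np.array([[240,47],[347,92],[197,357],[90,312]])/10+[255,335]-.5
P=ray("side",uv,.067);print(np.round(P*1e3,1),rect(P))
uv=np.array([[127,155],[515,165],[515,307],[127,292]])/16+[188,240]-.5
P=ray("top",uv,.067);print(np.round(P*1e3,1),rect(P))
# brass strips
for n,(r0,r1,c0,c1) in {"top":(244,266,190,232),"side":(335,375,255,300)}.items():
    p=cv2.imread(f"pics/{n}0.png");h=cv2.cvtColor(p,cv2.COLOR_BGR2HSV)
    m=np.zeros(h.shape[:2],np.uint8);m[r0:r1,c0:c1]=(h[r0:r1,c0:c1,1]>75)
    k,l,st,ce=cv2.connectedComponentsWithStats(m)
    for i in range(1,k):
        if st[i,4]>6: print(n,st[i],ce[i],np.round(ray(n,ce[i],.067)*1e3,1))
# box corners outer at z=.126
uv=np.array([[360,92],[720,40],[763,352],[403,402]])/4.2+[180,175]-.5
P=ray("top",uv,.126);print(np.round(P*1e3,1),rect(P))
from scipy.spatial.transform import Rotation as R
s=bot.sense();M=R.from_rotvec(s["ee_rot"]).as_matrix();print(np.round(M,3))
E
```

```text
[[506.5 183.   67. ]
 [483.2 183.6  67. ]
 [483.8 244.5  67. ]
 [506.2 244.3  67. ]] (array([495.1, 213.8]), array([61.4, 23.2]), 89.5)
[[508.4 243.1  67. ]
 [507.  181.6  67. ]
 [484.6 181.3  67. ]
 [486.7 242.7  67. ]] (array([496.5, 212.2]), array([62.4, 22.4]), 88.7)
top [197 252   9   3  26] [200.84615385 253.03846154] [[498.7 229.2  67. ]]
top [212 252   6   4  17] [214.17647059 253.88235294] [[496.7 195.4  67. ]]
side [277 343   7   7  29] [280.37931034 346.06896552] [[496.3 194.9  67. ]]
side [268 356   9  10  46] [271.76086957 360.58695652] [[497.  228.8  67. ]]
[[ 633.    60.2  126. ]
 [ 663.6 -146.7  126. ]
 [ 484.2 -171.3  126. ]
 [ 454.9   33.7  126. ]] (array([558.8, -56.5]), array([181.1, 209.1]), 8.4)
[[-0.941 -0.     0.339]
 [-0.339  0.001 -0.941]
 [ 0.    -1.    -0.001]]
```

```bash
python3 -m pendant '[[[-10,0,-12],[0,0,0],94],[[-20,0,-24],[0,0,0],94],[[-24,0,-30],[0,0,0],94],[[-24,0,-30],[0,0,0],94],[[-24,0,-30],[0,0,0],94],[[-24,0,-30],[0,0,0],94],[[-24,0,-30],[0,0,0],94],[[-24,0,-30],[0,0,0],94],[[-24,0,-30],[0,0,0],94],[[-24,0,-30],[0,0,0],94],[[-20,0,-24],[0,0,0],94],[[0,0,0],[0,0,0],94]]'
cat > st.py <<'E'
import sys
from h import *
from scipy.spatial.transform import Rotation as R
s=bot.sense();M=R.from_rotvec(s["ee_rot"]).as_matrix();p=s["tool_pos"]*1e3 if hasattr(s["tool_pos"],'shape') else np.array(s["tool_pos"])*1e3
jy=np.degrees(np.arctan2(M[1,2],M[0,2]))
print("t",round(s["clock"],2),"pos",np.round(p,1),"jawyaw",round(jy,2),"down",np.round(M[:,1],4),"F",np.round(s["contact_force"],1),"T",np.round(s["ft_torque"],2),"gap",round(s["finger_gap"]*1e3,1))
if len(sys.argv)>4:
    t=np.array(list(map(float,sys.argv[1:4])));d=M.T@(t-p);dy=(float(sys.argv[4])-jy+180)%360-180
    print("tool shift",np.round(d,1),"turn about tool y",round(-np.radians(dy),4))
    print("q",np.round(s["joint_pos"],2))
E
python3 st.py 496 213 205 -91.2
```

```text
clock: 1.1
tool_pos: [0.3393, -0.219, 0.2056]
ee_rot: [-0.361, 2.03, -2.03]
contact_force: [1.0, 0.0, 1.3]
finger_gap: 0.094
t 1.1 pos [ 339.3 -219.   205.6] jawyaw -69.84 down [ 2.e-04  3.e-04 -1.e+00] F [1.  0.  1.3] T [ 0.03 -0.06 -0.  ] gap 94.0
tool shift [-295.9    0.7 -351.5] turn about tool y 0.3728
q [ 0.77  0.02 -0.27  2.12  0.01  1.01 -0.73]
```

```bash
python3 -m pendant '[[[-12,0,-14],[0,0,0],94],[[-24,0,-29],[0,0,0],94],[[-26,0,-31],[0,0,0],94],[[-26,0,-31],[0,0,0],94],[[-26,0,-31],[0,0,0],94],[[-26,0,-31],[0,0,0],94],[[-26,0,-31],[0,0,0],94],[[-26,0,-31],[0,0,0],94],[[-26,0,-31],[0,0,0],94],[[-26,0,-31],[0,0,0],94],[[-20,0,-24],[0,0,0],94],[[0,0,0],[0,0,0],94]]'
python3 st.py 496 213 140 -91.2
```

```text
clock: 2.1
tool_pos: [0.4799, 0.1679, 0.2053]
ee_rot: [-0.36, 2.033, -2.027]
contact_force: [0.2, -0.1, -0.2]
finger_gap: 0.0938
t 2.1 pos [479.9 167.9 205.3] jawyaw -69.87 down [-3.0e-04  2.9e-03 -1.0e+00] F [ 0.2 -0.1 -0.2] T [ 0.12  0.04 -0.02] gap 93.8
tool shift [-30.6  65.4 -36.6] turn about tool y 0.3723
q [ 0.18  0.27 -0.67  1.88  0.19  1.05 -1.79]
```

```bash
python3 -m pendant '[[[-16,0,-18],[0,0,0],94],[[-14,0,-18],[0,0,0],94],[[0,0,0],[0,0.1,0],94],[[0,0,0],[0,0.1,0],94],[[0,0,0],[0,0.1,0],94],[[0,0,0],[0,0.07,0],94],[[0,20,0],[0,0,0],94],[[0,20,0],[0,0,0],94],[[0,20,0],[0,0,0],94],[[0,0,0],[0,0,0],94],[[0,0,0],[0,0,0],94]]'
python3 st.py 496 213 47 -91.2
python3 - <<'E'
from h import *
for n in("side","top"):
    p,d=optics.snapshot(n);cv2.imwrite(f"pics/{n}1.png",p)
    g=np.clip(255*(p/255.)**.5,0,255).astype(np.uint8)
    r=(200,420,200,400) if n=="side" else (190,300,160,270)
    cv2.imwrite(f"pics/{n}1z.png",cv2.resize(g[r[0]:r[1],r[2]:r[3]],None,fx=2.7 if n=="side" else 5,fy=2.7 if n=="side" else 5))
E
```

```text
clock: 3.02
tool_pos: [0.495, 0.2058, 0.1451]
ee_rot: [-0.025, -2.208, 2.209]
contact_force: [-0.8, -0.7, 1.3]
finger_gap: 0.0938
t 3.02 pos [495.  205.8 145.1] jawyaw -91.39 down [-2.e-03 -4.e-04 -1.e+00] F [-0.8 -0.7  1.3] T [0.05 0.   0.01] gap 93.8
tool shift [-1.  98.1 -7.3] turn about tool y -0.0032
q [ 0.03  0.39 -0.59  1.88  0.26  0.96 -2.27]
```

View pics/side1z.png

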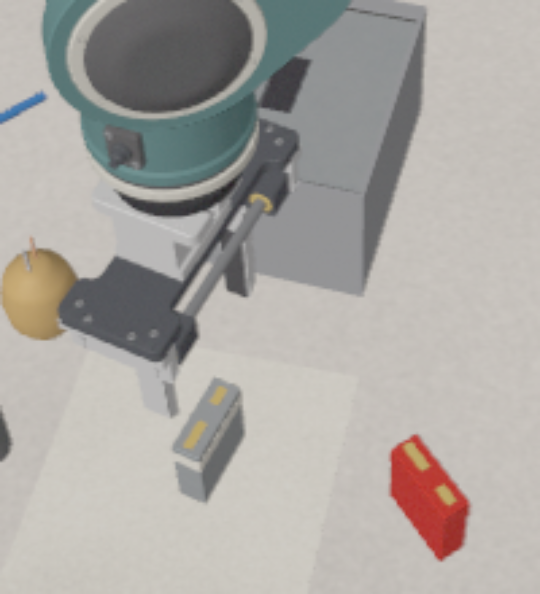

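View pics/top1z.png

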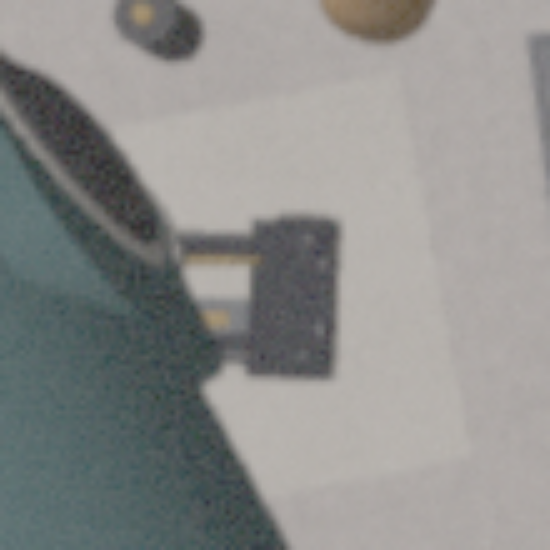

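```bash
python3 -m pendant '[[[-1,0,-7],[0,0,0],94],[[0,10,0],[0,0,0],94],[[0,15,0],[0,0,0],94],[[0,15,0],[0,0,0],94],[[0,15,0],[0,0,0],94],[[0,10,0],[0,0,0],94],[[0,0,0],[0,0,0],94],[[0,0,0],[0,0,0],94]]'
python3 st.py 496 213 42 -91.2
```

```text
clock: 3.78
tool_pos: [0.4965, 0.2134, 0.0804]
ee_rot: [-0.026, -2.209, 2.209]
contact_force: [-1.0, -0.5, 1.7]
finger_gap: 0.094
t 3.78 pos [496.5 213.4  80.4] jawyaw -91.37 down [-6.e-04  1.e-04 -1.e+00] F [-1.  -0.5  1.7] T [0.01 0.04 0.04] gap 94.0
tool shift [ 0.5 38.4  0.4] turn about tool y -0.0029
q [-0.02  0.48 -0.55  1.91  0.33  0.83 -2.34]
```

```bash
python3 -m pendant '[[[0,10,0],[0,0,0],94],[[0,14,0],[0,0,0],94],[[0,10,0],[0,0,0],94],[[0,4,0],[0,0,0],94],[[0,0,0],[0,0,0],94],[[0,0,0],[0,0,0],94],[[0,0,0],[0,0,0],80],[[0,0,0],[0,0,0],74],[[0,0,0],[0,0,0],70],[[0,0,0],[0,0,0],67],[[0,0,0],[0,0,0],65],[[0,0,0],[0,0,0],63]]'
python3 st.py 496 213 42 -91.2
```

```text
clock: 4.78
tool_pos: [0.4967, 0.2131, 0.0426]
ee_rot: [-0.027, -2.209, 2.209]
contact_force: [-0.1, -0.2, -0.8]
finger_gap: 0.0636
t 4.78 pos [496.7 213.1  42.6] jawyaw -91.39 down [ 1.e-04  1.e-04 -1.e+00] F [-0.1 -0.2 -0.8] T [0.06 0.02 0.01] gap 63.6
tool shift [0.7 0.6 0.2] turn about tool y -0.0033
q [-0.05  0.54 -0.52  1.93  0.38  0.76 -2.38]
```

```bash
python3 -m pendant '[[[0,0,0],[0,0,0],61],[[0,0,0],[0,0,0],58],[[0,0,0],[0,0,0],50],[[0,0,0],[0,0,0],40],[[0,0,0],[0,0,0],40],[[0,0,0],[0,0,0],40]]'
python3 st.py 496 213 42 -91.2
```

```text
clock: 5.28
tool_pos: [0.4967, 0.2129, 0.0425]
ee_rot: [-0.027, -2.209, 2.21]
contact_force: [-0.8, -4.0, 5.7]
finger_gap: 0.0618
t 5.28 pos [496.7 212.9  42.5] jawyaw -91.4 down [ 0.e+00 -3.e-04 -1.e+00] F [-0.8 -4.   5.7] T [-1.    0.21  0.03] gap 61.8
tool shift [ 0.7  0.5 -0.1] turn about tool y -0.0034
q [-0.05  0.54 -0.52  1.93  0.38  0.76 -2.38]
```

```bash
python3 -m pendant '[[[0,-8,0],[0,0,0],40],[[0,-14,0],[0,0,0],40],[[0,-18,0],[0,0,0],40],[[0,-18,0],[0,0,0],40],[[0,-18,0],[0,0,0],40],[[0,-18,0],[0,0,0],40],[[0,-18,0],[0,0,0],40],[[0,-18,0],[0,0,0],40],[[0,-14,0],[0,0,0],40],[[0,-8,0],[0,0,0],40],[[0,0,0],[0,0,0],40],[[0,0,0],[0,0,0],40]]'
python3 st.py 559 -51.4 205 -81.6
python3 - <<'E'
from h import *
n="side"
p,d=optics.snapshot(n);cv2.imwrite(f"pics/{n}2.png",p)
g=np.clip(255*(p/255.)**.5,0,255).astype(np.uint8)
cv2.imwrite(f"pics/{n}2z.png",cv2.resize(g[150:400,180:400],None,fx=2.4,fy=2.4))
E
```

```text
clock: 6.28
tool_pos: [0.4965, 0.2132, 0.1943]
ee_rot: [-0.027, -2.209, 2.209]
contact_force: [-0.8, -0.1, -1.8]
finger_gap: 0.0616
t 6.28 pos [496.5 213.2 194.3] jawyaw -91.38 down [ 0.e+00  1.e-04 -1.e+00] F [-0.8 -0.1 -1.8] T [0.04 0.04 0.04] gap 61.6
tool shift [-68.9 -10.8 263. ] turn about tool y -0.1707
q [ 0.04  0.33 -0.61  1.82  0.22  1.05 -2.25]
```

View pics/side2z.png

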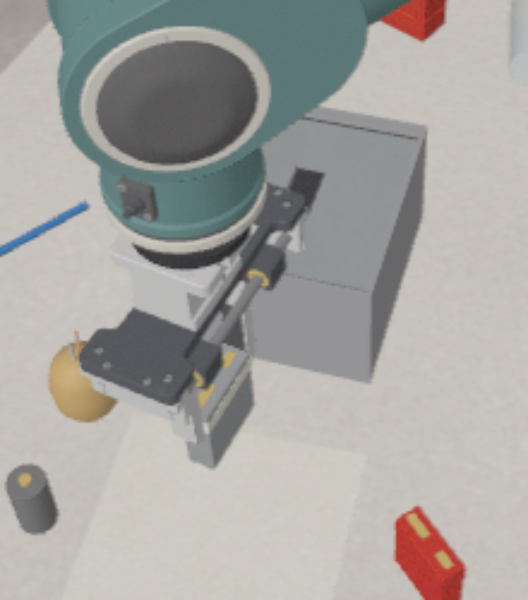

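```bash
python3 -m pendant '[[[-4,-5,12],[0,0,0],40],[[-8,-5,24],[0,0,0],40],[[-8,0,32],[0,0,0],40],[[-9,0,34],[0,0,0],40],[[-9,0,34],[0,0,0],40],[[-9,0,34],[0,0,0],40],[[-8,0,32],[0,0,0],40],[[-6,0,24],[0,0,0],40],[[-4,0,20],[0,0,0],40],[[0,0,0],[0,-0.09,0],40],[[0,0,0],[0,-0.08,0],40],[[0,0,0],[0,0,0],40]]'
python3 -m pendant '[[[0,0,0],[0,0,0],40],[[0,0,0],[0,0,0],40]]'
python3 st.py 559 -51.4 205 -81.6
```

```text
clock: 7.33
tool_pos: [0.5552, -0.0346, 0.2032]
ee_rot: [-0.163, 2.145, -2.144]
contact_force: [-0.6, 0.6, -2.0]
finger_gap: 0.0614
clock: 7.5
tool_pos: [0.5554, -0.0341, 0.2039]
ee_rot: [-0.155, 2.148, -2.147]
contact_force: [-1.5, 1.0, -1.7]
finger_gap: 0.0619
t 7.5 pos [555.4 -34.1 203.9] jawyaw -81.79 down [-8.e-04  3.e-04 -1.e+00] F [-1.5  1.  -1.7] T [-0.    0.    0.02] gap 61.9
tool shift [-1.1 -1.1 17.6] turn about tool y -0.0033
q [ 0.43  0.34 -0.53  1.77  0.19  1.08 -1.59]
```

```bash
python3 -m pendant '[[[-1,0,9],[0,-0.003,0],40],[[0,0,8.5],[0,0,0],40],[[0,8,0],[0,0,0],40],[[0,8,0],[0,0,0],40],[[0,0,0],[0,0,0],40],[[0,0,0],[0,0,0],40]]'
python3 st.py 559 -51.4 170 -81.6
python3 - <<'E'
from h import *
for n in("side","top"):
    p,d=optics.snapshot(n);cv2.imwrite(f"pics/{n}3.png",p)
    g=np.clip(255*(p/255.)**.5,0,255).astype(np.uint8)
    r=(100,300,220,400) if n=="side" else (180,280,260,370)
    k=3 if n=="side" else 5
    cv2.imwrite(f"pics/{n}3z.png",cv2.resize(g[r[0]:r[1],r[2]:r[3]],None,fx=k,fy=k))
E
```

```text
clock: 8.0
tool_pos: [0.5588, -0.0512, 0.1876]
ee_rot: [-0.162, 2.145, -2.144]
contact_force: [-0.2, 0.7, -1.8]
finger_gap: 0.0617
t 8.0 pos [558.8 -51.2 187.6] jawyaw -81.46 down [-1.4e-03  5.0e-04 -1.0e+00] F [-0.2  0.7 -1.8] T [ 0.03 -0.05 -0.01] gap 61.7
tool shift [-0.2 17.6  0.2] turn about tool y 0.0024
q [ 0.45  0.37 -0.51  1.78  0.2   1.05 -1.56]
```

View pics/side3z.png

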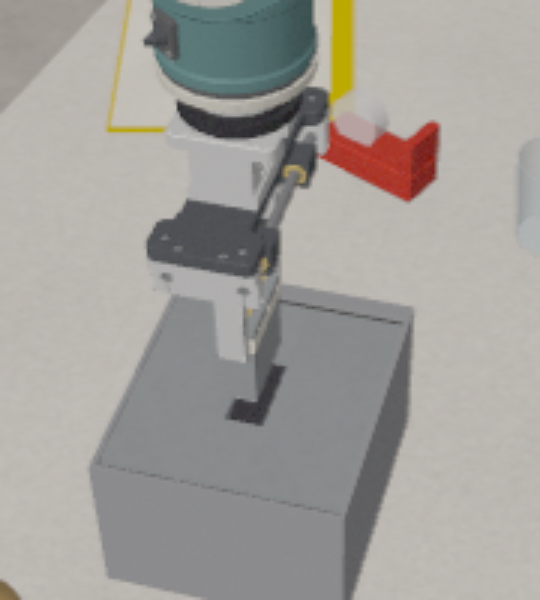

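View pics/top3z.png

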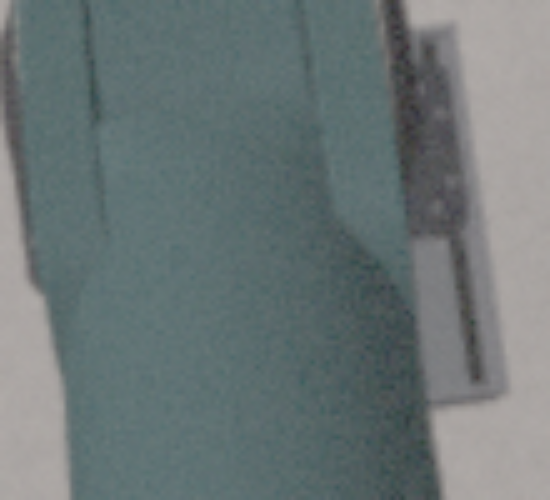

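```bash
python3 -m pendant '[[[0,6,0],[0,0,0],40],[[0,8,0],[0,0,0],40],[[0,5,0],[0,0,0],40],[[0,1,0],[0,0,0],40],[[0,0,0],[0,0,0],40],[[0,0,0],[0,0,0],40]]'
python3 st.py 559 -51.4 164.4 -81.6
python3 -m pendant '[[[0,1,0],[0,0,0],40],[[0,1,0],[0,0,0],40],[[0,1,0],[0,0,0],40],[[0,0,0],[0,0,0],40]]'
python3 st.py 559 -51.4 162.4 -81.6
```

```text
clock: 8.6
tool_pos: [0.5592, -0.0515, 0.1684]
ee_rot: [-0.16, 2.144, -2.144]
contact_force: [-0.4, -0.4, -2.1]
finger_gap: 0.0619
t 8.6 pos [559.2 -51.5 168.4] jawyaw -81.48 down [-2.e-04  2.e-04 -1.e+00] F [-0.4 -0.4 -2.1] T [ 0.02 -0.02  0.01] gap 61.9
tool shift [ 0.2  4.  -0.1] turn about tool y 0.0022
q [ 0.44  0.39 -0.51  1.8   0.22  1.01 -1.57]
clock: 8.93
tool_pos: [0.5591, -0.0516, 0.1653]
ee_rot: [-0.16, 2.144, -2.144]
contact_force: [-0.9, 0.1, -2.6]
finger_gap: 0.0617
t 8.93 pos [559.1 -51.6 165.3] jawyaw -81.48 down [-2.e-04  1.e-04 -1.e+00] F [-0.9  0.1 -2.6] T [ 0.01 -0.02  0.02] gap 61.7
tool shift [ 0.1  2.9 -0.2] turn about tool y 0.0021
q [ 0.44  0.39 -0.51  1.8   0.22  1.01 -1.57]
```

Bottom is at ~123 mm, no contact yet. Continue in small steps.

```bash
python3 -m pendant '[[[0,1,0],[0,0,0],40],[[0,1,0],[0,0,0],40],[[0,0,0],[0,0,0],40]]'
python3 -m pendant '[[[0,1,0],[0,0,0],40],[[0,0,0],[0,0,0],40]]'
python3 st.py 559 -51.4 162.4 -81.6
```

```text
clock: 9.18
tool_pos: [0.5591, -0.0516, 0.1632]
ee_rot: [-0.16, 2.144, -2.144]
contact_force: [-0.4, -0.5, -1.9]
finger_gap: 0.0616
clock: 9.35
tool_pos: [0.5592, -0.0515, 0.1623]
ee_rot: [-0.16, 2.144, -2.144]
contact_force: [0.0, -0.5, -1.8]
finger_gap: 0.0614
t 9.35 pos [559.2 -51.5 162.3] jawyaw -81.47 down [-2.e-04  1.e-04 -1.e+00] F [ 0.  -0.5 -1.8] T [-0.01 -0.01  0.04] gap 61.4
tool shift [ 0.1 -0.1 -0.1] turn about tool y 0.0022
q [ 0.44  0.39 -0.51  1.8   0.22  1.   -1.57]
```

```bash
python3 -m pendant '[[[0,1.5,0],[0,0,0],40],[[0,1.5,0],[0,0,0],40],[[0,1.5,0],[0,0,0],40],[[0,0,0],[0,0,0],40]]'
python3 -m pendant '[[[0,1.5,0],[0,0,0],40],[[0,1.5,0],[0,0,0],40],[[0,0,0],[0,0,0],40]]'
python3 -m pendant '[[[0,1.5,0],[0,0,0],40],[[0,1.5,0],[0,0,0],40],[[0,0,0],[0,0,0],40]]'
python3 st.py 559 -51.4 140 -81.6
```

```text
clock: 9.68
tool_pos: [0.5593, -0.0515, 0.1579]
ee_rot: [-0.16, 2.144, -2.144]
contact_force: [-1.0, -1.2, 2.4]
finger_gap: 0.062
clock: 9.93
tool_pos: [0.5594, -0.0515, 0.155]
ee_rot: [-0.159, 2.144, -2.144]
contact_force: [-0.5, -0.0, 5.9]
finger_gap: 0.0621
clock: 10.18
tool_pos: [0.5595, -0.0515, 0.1521]
ee_rot: [-0.159, 2.144, -2.144]
contact_force: [-0.5, 0.4, 6.7]
finger_gap: 0.0619
t 10.18 pos [559.5 -51.5 152.1] jawyaw -81.48 down [ 6.e-04 -0.e+00 -1.e+00] F [-0.5  0.4  6.7] T [-0.03  0.22  0.01] gap 61.9
tool shift [ 0.5 12.1 -0.2] turn about tool y 0.0022
q [ 0.44  0.41 -0.5   1.81  0.23  0.98 -1.58]
```

```bash
python3 -m pendant '[[[0,2,0],[0,0,0],40],[[0,2,0],[0,0,0],40],[[0,2,0],[0,0,0],40],[[0,2,0],[0,0,0],40],[[0,0,0],[0,0,0],40]]'
python3 -m pendant '[[[0,2,0],[0,0,0],40],[[0,2,0],[0,0,0],40],[[0,2,0],[0,0,0],40],[[0,0,0],[0,0,0],40]]'
python3 -m pendant '[[[0,2,0],[0,0,0],40],[[0,2,0],[0,0,0],40],[[0,2,0],[0,0,0],40],[[0,0,0],[0,0,0],40]]'
python3 st.py 559 -51.4 128 -81.6
```

```text
clock: 10.6
tool_pos: [0.5597, -0.0515, 0.144]
ee_rot: [-0.159, 2.144, -2.143]
contact_force: [3.1, -1.1, 3.6]
finger_gap: 0.062
clock: 10.93
tool_pos: [0.5591, -0.0515, 0.1375]
ee_rot: [-0.16, 2.145, -2.144]
contact_force: [3.0, 0.7, 1.4]
finger_gap: 0.0615
clock: 11.27
tool_pos: [0.5589, -0.0515, 0.1314]
ee_rot: [-0.161, 2.145, -2.144]
contact_force: [2.7, 0.7, 1.3]
finger_gap: 0.0615
t 11.27 pos [558.9 -51.5 131.4] jawyaw -81.47 down [-8.e-04  2.e-04 -1.e+00] F [2.7 0.7 1.3] T [ 0.11 -0.82 -0.04] gap 61.5
tool shift [-0.1  3.4 -0.1] turn about tool y 0.0022
q [ 0.43  0.43 -0.49  1.83  0.25  0.94 -1.59]
```

```bash
python3 -m pendant '[[[0,1.5,0],[0,0,0],40],[[0,1.5,0],[0,0,0],40],[[0,0,0],[0,0,0],40],[[0,0,0],[0,0,0],64],[[0,0,0],[0,0,0],68],[[0,0,0],[0,0,0],76],[[0,0,0],[0,0,0],84],[[0,0,0],[0,0,0],88],[[0,0,0],[0,0,0],88]]'
python3 st.py 559 -51.4 205 -81.6
python3 - <<'E'
from h import *
for n in("side",):
    p,d=optics.snapshot(n);cv2.imwrite(f"pics/{n}4.png",p)
    g=np.clip(255*(p/255.)**.5,0,255).astype(np.uint8)
    cv2.imwrite(f"pics/{n}4z.png",cv2.resize(g[150:300,230:370],None,fx=4,fy=4))
E
```

```text
clock: 12.02
tool_pos: [0.5591, -0.0515, 0.1289]
ee_rot: [-0.16, 2.144, -2.144]
contact_force: [-0.2, -0.3, -0.4]
finger_gap: 0.0876
t 12.02 pos [559.1 -51.5 128.9] jawyaw -81.47 down [-2.e-04  0.e+00 -1.e+00] F [-0.2 -0.3 -0.4] T [0.02 0.03 0.01] gap 87.6
tool shift [  0.1 -76.1  -0.2] turn about tool y 0.0022
q [ 0.43  0.43 -0.49  1.83  0.25  0.94 -1.6 ]
```

View pics/side4z.png

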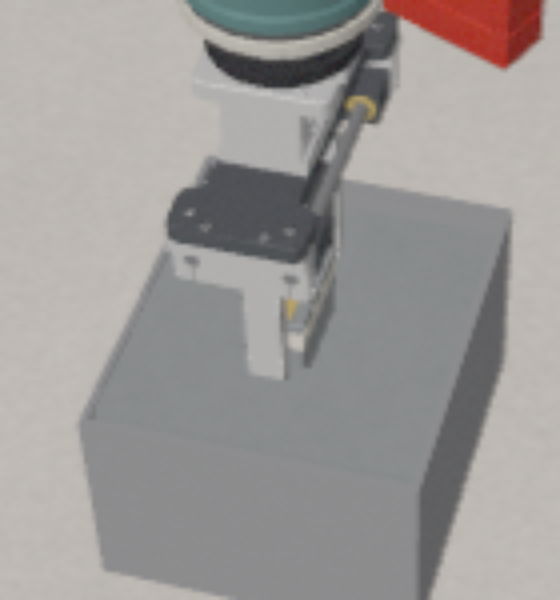

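```bash
python3 -m pendant '[[[0,-8,0],[0,0,0],90],[[0,-14,0],[0,0,0],90],[[0,-16,0],[0,0,0],90],[[0,-10,0],[0,0,0],90],[[0,0,0],[0,0,0],60],[[0,0,0],[0,0,0],40],[[0,0,0],[0,0,0],0],[[0,0,0],[0,0,0],0],[[0,0,0],[0,0,0],0],[[0,0,0],[0,0,0],0],[[0,0,0],[0,0,0],0],[[0,0,0],[0,0,0],0]]'
python3 -m pendant '[[[0,0,0],[0,0,0],0],[[0,0,0],[0,0,0],0]]'
python3 st.py 560.5 -51.3 156 -81.6
python3 - <<'E'
from h import *
for n in("side",):
    p,d=optics.snapshot(n);cv2.imwrite(f"pics/{n}5.png",p)
    g=np.clip(255*(p/255.)**.5,0,255).astype(np.uint8)
    cv2.imwrite(f"pics/{n}5z.png",cv2.resize(g[150:300,230:370],None,fx=4,fy=4))
E
```

```text
clock: 13.07
tool_pos: [0.5592, -0.0515, 0.1768]
ee_rot: [-0.16, 2.144, -2.144]
contact_force: [1.1, 0.2, 0.1]
finger_gap: 0.04
clock: 13.23
tool_pos: [0.5592, -0.0515, 0.1769]
ee_rot: [-0.16, 2.144, -2.144]
contact_force: [0.1, 0.4, 0.4]
finger_gap: 0.027
t 13.23 pos [559.2 -51.5 176.9] jawyaw -81.47 down [-1.e-04  1.e-04 -1.e+00] F [0.1 0.4 0.4] T [ 0.01  0.01 -0.04] gap 27.0
tool shift [-1.3 20.9 -0. ] turn about tool y 0.0023
q [ 0.45  0.38 -0.51  1.79  0.21  1.03 -1.57]
```

View pics/side5z.png

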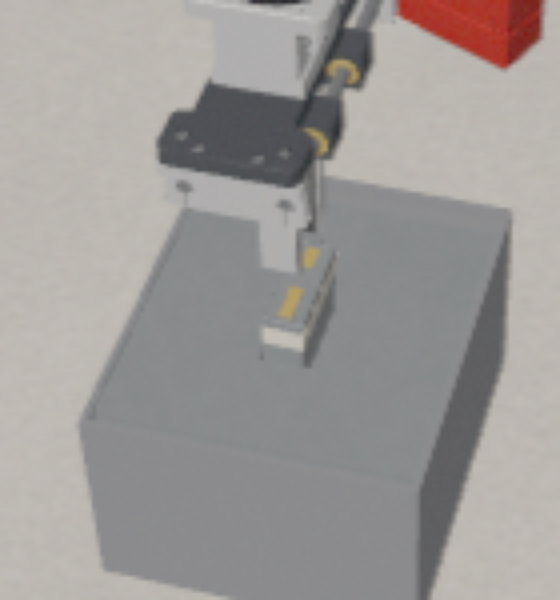

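```bash
python3 -m pendant '[[[-1.3,6,0],[0,0,0],14],[[0,6,0],[0,0,0],14],[[0,4,0],[0,0,0],14],[[0,0,0],[0,0,0],14],[[0,0,0],[0,0,0],14]]'
python3 -m pendant '[[[0,1,0],[0,0,0],14],[[0,1,0],[0,0,0],14],[[0,1,0],[0,0,0],14],[[0,1,0],[0,0,0],14],[[0,0,0],[0,0,0],14]]'
python3 -m pendant '[[[0,1.5,0],[0,0,0],14],[[0,1.5,0],[0,0,0],14],[[0,1.5,0],[0,0,0],14],[[0,0,0],[0,0,0],14]]'
python3 st.py 560.5 -51.3 130 -81.6
```

```text
clock: 13.7
tool_pos: [0.5603, -0.0513, 0.1605]
ee_rot: [-0.161, 2.145, -2.144]
contact_force: [-0.3, 0.1, -0.2]
finger_gap: 0.014
clock: 14.12
tool_pos: [0.5604, -0.0513, 0.1568]
ee_rot: [-0.16, 2.144, -2.144]
contact_force: [1.1, 0.3, 0.2]
finger_gap: 0.0138
clock: 14.45
tool_pos: [0.5606, -0.0513, 0.1523]
ee_rot: [-0.16, 2.144, -2.144]
contact_force: [-0.2, 0.0, 2.3]
finger_gap: 0.0139
t 14.45 pos [560.6 -51.3 152.3] jawyaw -81.47 down [ 1.e-04  1.e-04 -1.e+00] F [-0.2  0.   2.3] T [ 0.04 -0.13  0.  ] gap 13.9
tool shift [ 0.1 22.3 -0. ] turn about tool y 0.0023
q [ 0.44  0.41 -0.5   1.81  0.23  0.98 -1.58]
```

Contact with the top at ~153 mm. Pushing gently.

```bash
for i in 1; do python3 -m pendant '[[[0,2,0],[0,0,0],14],[[0,2,0],[0,0,0],14],[[0,2,0],[0,0,0],14],[[0,0,0],[0,0,0],14]]'; done
python3 -m pendant '[[[0,2,0],[0,0,0],14],[[0,2,0],[0,0,0],14],[[0,2,0],[0,0,0],14],[[0,2,0],[0,0,0],14],[[0,0,0],[0,0,0],14]]'
python3 -m pendant '[[[0,2,0],[0,0,0],14],[[0,2,0],[0,0,0],14],[[0,2,0],[0,0,0],14],[[0,2,0],[0,0,0],14],[[0,0,0],[0,0,0],14]]'
python3 st.py 560.5 -51.3 82 -81.6
```

```text
clock: 14.78
tool_pos: [0.5603, -0.0513, 0.146]
ee_rot: [-0.16, 2.145, -2.144]
contact_force: [0.9, 0.5, 0.5]
finger_gap: 0.014
clock: 15.2
tool_pos: [0.5603, -0.0514, 0.1379]
ee_rot: [-0.161, 2.145, -2.144]
contact_force: [0.3, -0.4, 0.5]
finger_gap: 0.0138
clock: 15.62
tool_pos: [0.5603, -0.0513, 0.1299]
ee_rot: [-0.161, 2.145, -2.144]
contact_force: [1.3, 1.5, 0.8]
finger_gap: 0.0139
t 15.62 pos [560.3 -51.3 129.9] jawyaw -81.47 down [-7.e-04  2.e-04 -1.e+00] F [1.3 1.5 0.8] T [-0.01 -0.16 -0.01] gap 13.9
tool shift [-0.3 47.9  0. ] turn about tool y 0.0022
q [ 0.43  0.44 -0.49  1.83  0.25  0.94 -1.6 ]
```

```bash
python3 - <<'E'
from h import *
p,d=optics.snapshot("side");cv2.imwrite(f"pics/side6.png",p)
g=np.clip(255*(p/255.)**.5,0,255).astype(np.uint8)
cv2.imwrite(f"pics/side6z.png",cv2.resize(g[180:280,250:350],None,fx=5,fy=5))
E
```

```text
(no output)
```

View pics/side6z.png

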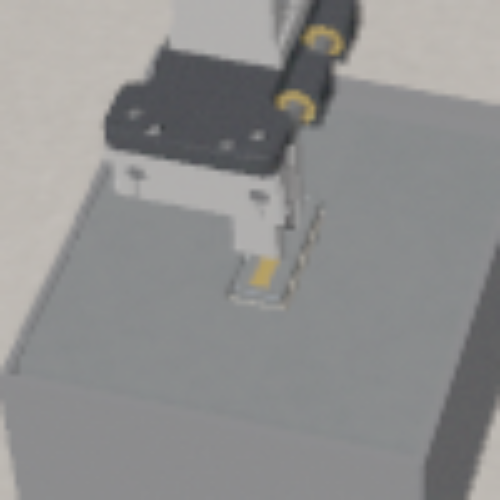

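```bash
python3 -m pendant '[[[0,2,0],[0,0,0],14],[[0,2,0],[0,0,0],14],[[0,2,0],[0,0,0],14],[[0,2,0],[0,0,0],14],[[0,2,0],[0,0,0],14],[[0,0,0],[0,0,0],14]]'
python3 -m pendant '[[[0,2,0],[0,0,0],14],[[0,2,0],[0,0,0],14],[[0,2,0],[0,0,0],14],[[0,2,0],[0,0,0],14],[[0,2,0],[0,0,0],14],[[0,0,0],[0,0,0],14]]'
python3 -m pendant '[[[0,2,0],[0,0,0],14],[[0,2,0],[0,0,0],14],[[0,2,0],[0,0,0],14],[[0,2,0],[0,0,0],14],[[0,2,0],[0,0,0],14],[[0,0,0],[0,0,0],14]]'
python3 st.py 560.5 -51.3 80 -81.6
```

```text
clock: 16.17
tool_pos: [0.5603, -0.0513, 0.12]
ee_rot: [-0.161, 2.145, -2.144]
contact_force: [0.5, -0.4, 0.8]
finger_gap: 0.0141
clock: 16.67
tool_pos: [0.5603, -0.0513, 0.11]
ee_rot: [-0.161, 2.145, -2.144]
contact_force: [0.1, -0.2, 0.1]
finger_gap: 0.0141
clock: 17.17
tool_pos: [0.5604, -0.0514, 0.1]
ee_rot: [-0.16, 2.144, -2.144]
contact_force: [-1.0, -0.9, 1.5]
finger_gap: 0.0139
t 17.17 pos [560.4 -51.4 100. ] jawyaw -81.48 down [-4.e-04  1.e-04 -1.e+00] F [-1.  -0.9  1.5] T [-0.03  0.06  0.01] gap 13.9
tool shift [-0.2 20.  -0. ] turn about tool y 0.0022
q [ 0.42  0.48 -0.48  1.85  0.28  0.88 -1.62]
```

```bash
python3 -m pendant '[[[0,2,0],[0,0,0],14],[[0,2,0],[0,0,0],14],[[0,2,0],[0,0,0],14],[[0,2,0],[0,0,0],14],[[0,2,0],[0,0,0],14],[[0,0,0],[0,0,0],14]]'
python3 -m pendant '[[[0,2,0],[0,0,0],14],[[0,2,0],[0,0,0],14],[[0,2,0],[0,0,0],14],[[0,2,0],[0,0,0],14],[[0,2,0],[0,0,0],14],[[0,0,0],[0,0,0],14],[[0,0,0],[0,0,0],14]]'
python3 st.py 560.5 -51.3 76 -81.6
```

```text
clock: 17.67
tool_pos: [0.5605, -0.0513, 0.09]
ee_rot: [-0.16, 2.144, -2.144]
contact_force: [0.1, -0.4, -0.6]
finger_gap: 0.0143
clock: 18.25
tool_pos: [0.5607, -0.0512, 0.0804]
ee_rot: [-0.159, 2.144, -2.144]
contact_force: [3.8, 0.6, -1.2]
finger_gap: 0.0136
t 18.25 pos [560.7 -51.2  80.4] jawyaw -81.47 down [ 3.e-04  2.e-04 -1.e+00] F [ 3.8  0.6 -1.2] T [ 0.17 -0.9   0.03] gap 13.6
tool shift [0.2 4.4 0. ] turn about tool y 0.0023
q [ 0.41  0.5  -0.47  1.86  0.29  0.85 -1.63]
```

```bash
python3 -m pendant '[[[0,2,0],[0,0,0],14],[[0,0,0],[0,0,0],14]]'
python3 -m pendant '[[[0,-3,0],[0,0,0],14],[[0,-4,0],[0,0,0],14],[[0,-5,0],[0,0,0],14],[[0,-5,0],[0,0,0],14],[[0,-5,0],[0,0,0],14],[[0,-5,0],[0,0,0],14],[[0,-5,0],[0,0,0],14],[[0,-5,0],[0,0,0],14]]'
python3 -m pendant '[[[0,-5,0],[0,0,0],14],[[0,-8,0],[0,0,0],14],[[0,-14,0],[0,0,0],14],[[0,-18,0],[0,0,0],14],[[0,-20,0],[0,0,0],14],[[0,-20,0],[0,0,0],14],[[0,-20,0],[0,0,0],14],[[0,-12,0],[0,0,0],14],[[0,0,0],[0,0,0],14]]'
python3 st.py 500 -250 220 -81.6
```

```text
clock: 18.42
tool_pos: [0.5605, -0.0513, 0.0782]
ee_rot: [-0.16, 2.144, -2.144]
contact_force: [2.7, -0.4, 1.7]
finger_gap: 0.0145
clock: 19.08
tool_pos: [0.5609, -0.0513, 0.1166]
ee_rot: [-0.159, 2.143, -2.144]
contact_force: [-0.2, 0.0, 0.8]
finger_gap: 0.0142
clock: 19.83
tool_pos: [0.5612, -0.0514, 0.2349]
ee_rot: [-0.157, 2.142, -2.144]
contact_force: [-0.5, 0.2, 0.9]
finger_gap: 0.0144
t 19.83 pos [561.2 -51.4 234.9] jawyaw -81.48 down [ 2.7e-03 -6.0e-04 -1.0e+00] F [-0.5  0.2  0.9] T [ 0.02 -0.03  0.09] gap 14.4
tool shift [ 89.9  14.9 187.3] turn about tool y 0.0021
q [ 0.46  0.32 -0.53  1.72  0.17  1.14 -1.54]
```

Move clear of the camera's view and look.

```bash
python3 -m pendant '[[[7,0,15],[0,0,0],14],[[13,0,25],[0,0,0],14],[[15,0,30],[0,0,0],14],[[15,0,30],[0,0,0],14],[[15,0,30],[0,0,0],14],[[13,0,25],[0,0,0],14],[[10,0,20],[0,0,0],14],[[0,0,0],[0,0,0],14]]'
python3 - <<'E'
from h import *
for n in("side","top"):
    p,d=optics.snapshot(n);cv2.imwrite(f"pics/{n}7.png",p);np.save(f"pics/{n}7.npy",d)
    d0=np.load(f"pics/{n}0.npy")
    r=(219,242,296,315) if n=="side" else (220,235,298,325)
    u,v=(305,230) if n=="side" else (311,227)
    print(n,"mouth depth before/after",d0[v-3:v+4:3,u-2:u+3:2].round(4).tolist(),d[v-3:v+4:3,u-2:u+3:2].round(4).tolist())
    print("val before/after",cv2.imread(f"pics/{n}0.png")[r[0]:r[1],r[2]:r[3]].mean(),p[r[0]:r[1],r[2]:r[3]].mean())
    g=np.clip(255*(p/255.)**.5,0,255).astype(np.uint8)
    cv2.imwrite(f"pics/{n}7g.png",g)
E
python3 st.py
```

```text
clock: 20.5
tool_pos: [0.4969, -0.242, 0.2312]
ee_rot: [-0.156, 2.148, -2.149]
contact_force: [-0.6, -0.5, 0.1]
finger_gap: 0.0141
side mouth depth before/after [[1.1486999988555908, 1.1511000394821167, 1.1539000272750854], [1.1452000141143799, 1.1476000547409058, 1.1474000215530396], [1.1407999992370605, 1.1446000337600708, 1.1390999555587769]] [[1.1539000272750854, 1.1516000032424927, 1.1552000045776367], [1.1431000232696533, 1.148300051689148, 1.1445000171661377], [1.1373000144958496, 1.1416000127792358, 1.136199951171875]]
val before/after 37.693363844393595 38.01678108314264
top mouth depth before/after [[1.1618000268936157, 1.1624000072479248, 1.166100025177002], [1.1627999544143677, 1.1621999740600586, 1.1606999635696411], [1.1624000072479248, 1.1617000102996826, 1.1651999950408936]] [[1.169100046157837, 1.1606999635696411, 1.1632000207901], [1.1632000207901, 1.164199948310852, 1.1617000102996826], [1.1668000221252441, 1.1615999937057495, 1.1672999858856201]]
val before/after 29.34732510288066 32.68230452674897
t 20.6 pos [ 498.7 -237.8  231.5] jawyaw -81.57 down [-1.5e-03  8.0e-04 -1.0e+00] F [-0.1  1.   0.3] T [ 0.07  0.01 -0.  ] gap 13.9
```

View pics/side7g.png

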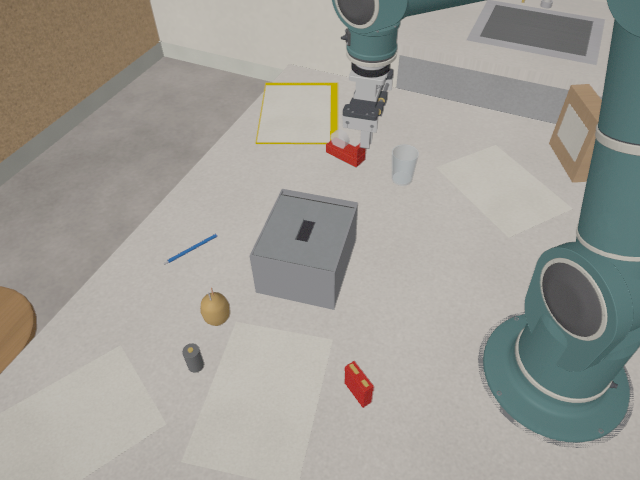

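View pics/top7g.png

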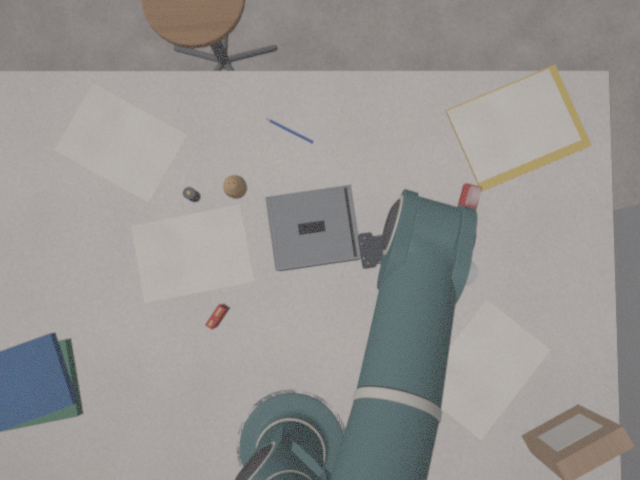

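```bash
python3 -m pendant '[[[0,0,0],[0,0,0],14],[[0,0,0],[0,0,0],14],[[0,0,0],[0,0,0],14]]'; python3 -c "
from plant import job_done; print(job_done())"
```

```text
clock: 20.85
tool_pos: [0.4997, -0.2365, 0.2323]
ee_rot: [-0.162, 2.144, -2.143]
contact_force: [1.0, 0.0, 0.1]
finger_gap: 0.0139
the job is handed in; nothing more can be done
None
```

The grey battery is inside the collection box and the flap is closed behind it; I handed the job in at 20.9 s.

- **Fitting:** I gripped the battery across its 62 mm width, lined it up with the mouth and felt downwards. It went 4 mm below the plate face with no force, so it was in the mouth. It then met the flap at about the expected depth.
- **Pressing in:** I let go with the battery pinched about 25 mm proud. Then I pressed its top with the nearly closed fingers to 46 mm below the plate face. The highest vertical force I read between moves was about 7 N. Near the end, a sideways push of about 4 N showed the flap resting on the fingers, so the battery had dropped free.
- **Last checks:** Depth readings in the mouth match those from before the job in both views, to within a few mm of noise, so the flap is level again. No part of the battery shows, and the arm is clear of everything. By eye, the other things are where they were. In the last top picture the arm hid the beaker and part of the dispenser, but both look in place from the side.

No check failed or disagreed. I could not see the battery inside the box, so its being in there rests on the depth reached, the flap's push on the fingers and the closed flap.

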